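Load the blow-off drying tray and set its air valve

ROBOT

A 6-joint arm with a two-finger parallel gripper is mounted at the origin on the work surface. World frame = base frame: x ahead of the robot, y to its left, z up, the work surface at z = 0. Lengths are in m, angles in degrees, forces in N, time in s.
With the tool pointing down it reaches from about 0.325 to 0.85 m from the base axis. Payload 15.5 kg.
Tool frame: the origin (TCP) lies between the finger pads, 19 mm behind the fingertips; this is the grasp point; z points along the fingers, y is the direction in which the jaws open and shut (so a half turn about z gives the same grasp; the last joint's range is limited). The gripper opens to 91 mm and grips with 3 to 60 N. Pads are 32 mm wide; open, the fingers measure 118 mm over their backs; the gripper's body (76 mm by 178 mm) begins 60 mm behind the grasp point.
Start: joints at [-80.587, 28.281, 77.091, -0, 74.628, -5.472], TCP at [0.161, -0.604, 0.233] pointing down, gripper open.
Joint ranges: [-166.48, 166.48], [-47.26, 123.95], [12.59, 153.08], [-70.14, 250.14], [6.76, 159.57], [-176.63, 176.63]. Speed limits (degrees/s): [108.29, 108.29, 147.25, 172.46, 172.46, 172.46].

INTERFACE

Orientations are given as a 3x3 rotation matrix whose columns are the frame's x, y, z axes.
In Python, from rig import arm gives the robot as it stands. Calls block until the motion is done:
- arm.move_to(position, orientation): joint-space move of the TCP to a pose.
- arm.move_l(position, orientation=None, feed=0.15): straight line of the TCP; orientation=None keeps the orientation; feed is the mean speed in m/s.
- arm.move_joints(angles): joint-space move.
- arm.grip(opening): finger opening in m; the grip force is fixed at half the most; returns when the fingers have stopped.
- arm.sleep(seconds).
- arm.solve_ik(position, orientation): joint angles nearest the present ones, or None.
- arm.snapshot(name): name is "scene" or "top"; returns the picture (384x512x3 uint8, red, green, blue); there is no depth.
- arm.get_calibration(name): a dict with "intrinsics" (3x3 intrinsics, pixels), "cam_to_world" (4x4, takes a point from camera to world coordinates). Camera axes: x right, y down, z forward; pixel columns grow to the right and rows downward; lengths in m; the calibration is good to about 2 mm. A picture is of the moment at which its call begins. get_calibration takes no time and is no camera call.
A pose or a line that the arm cannot do raises arm.Unreachable and nothing moves.
- arm.sign_off(): hands the job in, once; it reports no verdict.
Readings, each from a call of its own:
- arm.current_t(): time.
- arm.current_joint_positions(): joint angles.
- arm.current_dq(): joint speeds.
- arm.current_tau(): joint torques, N m.
- arm.current_ee_pos(): TCP position.
- arm.current_tool_rot(): TCP orientation.
- arm.current_force(): force on the tool from outside, world axes, zero at the start.
- arm.current_torque(): the same for the moment, N m.
- arm.current_width(): finger opening in m.
Only numpy, scipy, OpenCV 4.12 (cv2) and the standard library are available. Lean on these libraries where they do the work, as an engineer would, in place of code of your own. Each camera call takes 0.05 s, during which the arm holds its last target. There are 200 camera calls.

TASK

Load the drying tray and set its air: lay the steel bracket flat in the empty green-lined compartment of the tray and let go of it, then turn the valve handwheel by its red revolving handle clockwise until it stops, and back it off exactly two full turns. Finish while still gripping the red handle there, with the wheel at rest, and leave all the other things where they are.

Things in the scene. Friction and masses are not known exactly. Their poses are not given: they have to be found in the camera images.
- bracket: Steel mounting bracket: a flat foot 100 (x) by 40 (y) by 5 mm thick with two dark holes, and in its middle an upright blue lug 34 (x) by 10 (y) mm whose top is 52 mm above the underside. About 0.2 kg. Origin: centre of the underside; z up, x along its length. Starts lying on the table; it can be lifted by the lug from above. Either end may go either way.
- liner: Green pad 126 (x) by 46 (y) by 2 mm thick fixed on the floor of the empty tray compartment, where the bracket goes. Origin: centre of its underside (4 mm above the table); x along the compartment. When the bracket is laid flat its underside is 2 mm above this origin.
- tray: Open aluminium tray, fixed, 148 (x) by 182 (y) mm, 18 mm high, floor 4 mm, walls and dividers 4 mm: three compartments side by side across y, each 140 mm long in x and 55 mm wide. A 14 mm copper air pipe stands along y at x = +90 mm, its top 29 mm above the table. Origin: centre of the underside. One compartment holds a brush, one a spatula, one only the green liner.
- valve_base: Fixed green air valve with a round white dial plate 156 mm across (top at 69 mm), over which the handwheel turns. Origin: on the table, on the wheel's vertical axis. Its x axis points from the wheel's axis to the red mark on the dial: at the closed stop the red handle stands right over this mark.
- valve (a joint): Opening of the handwheel in rad: 0 = closed against its stop, grows counter-clockwise seen from above (opening); one turn is 6.283, two turns open is 12.566. It starts partly open, less than one turn. It can open three turns in all. Turning takes about 0.1 Nm (2 to 3 N at the handle) and it stays where it is left.
- crank: Red upright handle on the rim of the dark handwheel (102 mm across), 45 mm from its axis: a sleeve 23 mm across, 55 mm tall, that spins freely on its pin, so it can be gripped from above and carried round a circle without turning the gripper. Origin: centre of the sleeve's underside, 93 mm above the table; its top is at 148 mm. The wheel's rim is at most 91 mm above the table.
- brush: Small paint brush, 116 mm long, 16 mm high, lying in one tray compartment. Leave alone. Origin: underside, near its middle.
- spatula: Small spatula with red handle, 117 mm long, 14 mm high, lying in one tray compartment. Leave alone. Origin: underside, near its middle.
- screwdriver: Screwdriver with yellow handle, 200 mm long, lying on the table. Leave alone. Origin: underside, middle of its length; x along it.
- insulator: White ceramic insulator, 56 mm across, 58 mm tall, standing. Leave alone. Origin: centre of the underside.
- oilcan: Green can, 60 mm across, 120 mm tall, standing. Leave alone. Origin: centre of the underside.
- switchbox: Black rotary switch box, 70 by 90 mm, 61 mm tall. Leave alone. Origin: centre of the underside.
- bearing: Steel bearing ring, 52 mm across, 15 mm tall, lying flat. Leave alone. Origin: centre of the underside.
There are look-alikes about, which are no part of the job. Of the things that look like the bracket, the middle-sized one is meant.

How it is judged (in metres and radians):
On the way, in this order (a step that is already met when the one before it is completed fails the run):
1. the bracket lies flat in the green-lined compartment, let go (horizontal distance between bracket and liner below 0.022 m and z of bracket in the frame of liner below 0.005 m and angle between bracket's own z axis and vertical below 0.08 rad and angle between the x axis of bracket and the x axis of liner, either way round below 0.25 rad and contact force between the fingers and bracket below 0.3 N and linear speed of bracket below 0.03 m/s), for 0.2 s.
2. the valve is closed against its stop (value of joint valve below 0.08 rad), for 0.1 s.
At the end, for the whole second after the job is handed in: Valve at 12.566 rad (two turns) within 0.3 rad, at rest; fingers on the red handle with over 3 N, TCP within 18 mm of its axis sideways. Bracket free, flat (tilt under 0.08 rad) on the liner: within 22 mm of its centre, 0.25 rad of its direction, underside under 5 mm above the liner's (value of joint valve between 12.266 and 12.866 rad and velocity of joint valve between -0.1 and 0.1 rad/s and contact force between the fingers and crank above 3 N and horizontal distance between the grasp point and crank below 0.018 m and horizontal distance between bracket and liner below 0.022 m and z of bracket in the frame of liner below 0.005 m and angle between bracket's own z axis and vertical below 0.08 rad and angle between the x axis of bracket and the x axis of liner, either way round below 0.25 rad and contact force between the fingers and bracket below 0.3 N); the arm keeps its last pose, push and grip.
It fails at once if the brush or the spatula was moved more than 25 mm (distance of any of brush, spatula from where it was at the start of the episode above 0.025 m).
It fails at once if another loose thing on the table was moved more than 25 mm (distance of any of screwdriver, insulator, oilcan, switchbox, bearing from where it was at the start of the episode above 0.025 m).
It also fails if it takes over 69 s, if anything falls off the work surface, if the arm or the gripper's body presses on something with over 40 N, if the wrist force passes 120 N, or if a joint passes its speed limit or range.

## Working session

There is one attempt and no reset: what is moved stays moved. The work goes in short steps, each a Python script; the robot and the scene stay as the last script left them, time stands still between calls to the robot, and variables do not carry over. Pictures are saved under pics/ and viewed, about 8 in all and at most 12, crops included, and the job is handed in when it is done.

```bash
mkdir -p pics; ls; python3 - <<'E'
from rig import arm
import cv2
for n in("scene","top"):
    im=arm.snapshot(n); cv2.imwrite(f"pics/{n}0.png",im[:,:,::-1])
    cv2.imwrite(f"pics/{n}0b.png",cv2.resize(im[:,:,::-1],(800,600),interpolation=cv2.INTER_CUBIC))
    c=arm.get_calibration(n);print(n,c["intrinsics"],c["cam_to_world"])
print(arm.current_t())
E
```

```text
pics
scene [[437.33222579   0.         253.4088246 ]
 [  0.         437.33222579 184.35740552]
 [  0.           0.           1.        ]] [[-0.63869225  0.55231505 -0.53574275  1.17015327]
 [ 0.76927666  0.4430458  -0.46035187  0.57815594]
 [-0.01690069 -0.70615756 -0.70785299  0.9681189 ]
 [ 0.          0.          0.          1.        ]]
top [[383.1850435    0.         258.8337127 ]
 [  0.         383.1850435  186.68244747]
 [  0.           0.           1.        ]] [[ 0.03004625 -0.99038546  0.1350328   0.30125415]
 [-0.9994258  -0.0276504   0.01958372 -0.01037514]
 [-0.01566172 -0.13554369 -0.99064758  1.48985511]
 [ 0.          0.          0.          1.        ]]
0.1
```

View pics/scene0b.png

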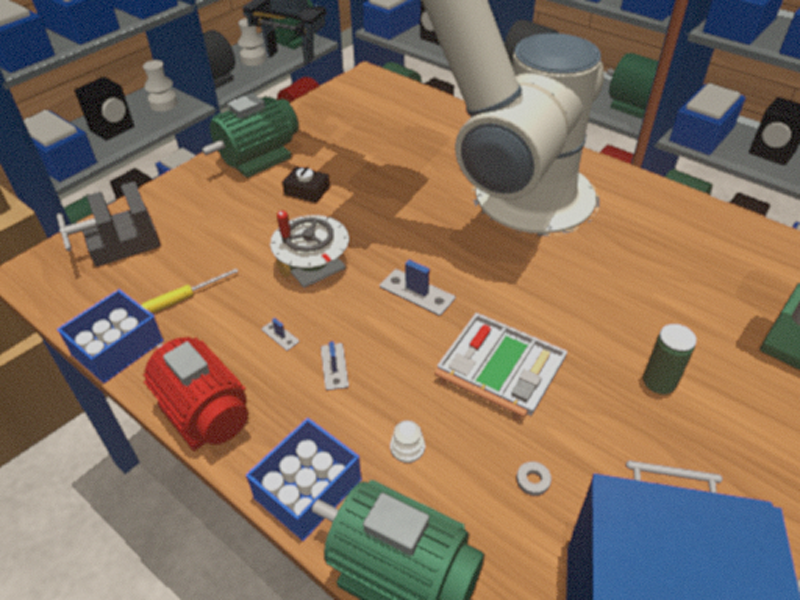

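View pics/top0b.png

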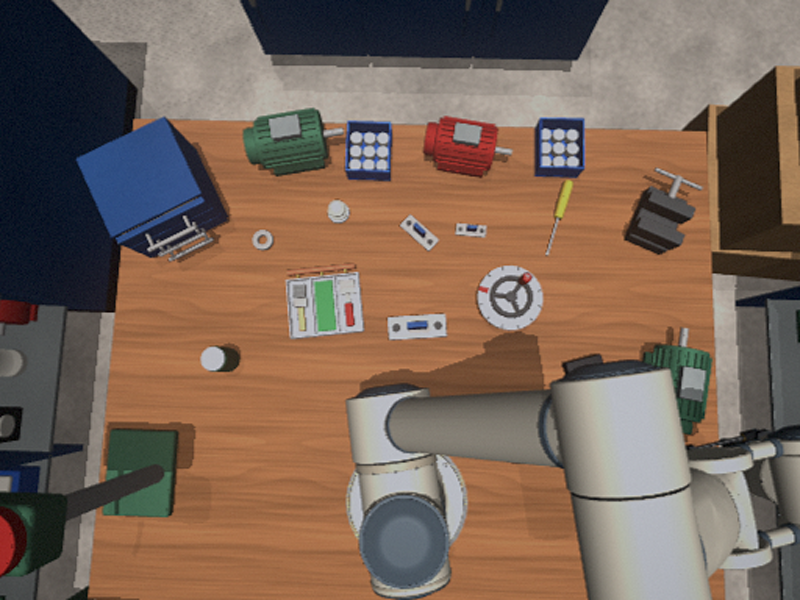

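The scene picture shows three brackets. In the top view (800x600) they are at (417,326) large, (420,232) middle and (472,230) small. The tray is at (325,305) with its green liner in the middle, and the valve is at (510,297) with the red handle at (525,279) and the red mark at (483,290). I'll enlarge the top view to measure.

```bash
python3 - <<'E'
import cv2
im=cv2.imread("pics/top0.png")[115:235,175:365]
cv2.imwrite("pics/crop1.png",cv2.resize(im,None,fx=4,fy=4,interpolation=cv2.INTER_CUBIC))
E
```

```text
(no output)
```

View pics/crop1.png

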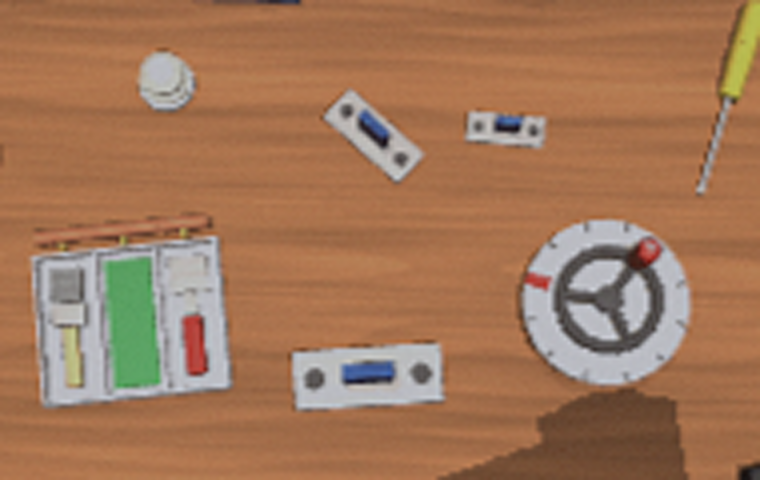

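The crop (origin (175,115), x4) shows:
- **Middle bracket corners:** (349,90), (424,154), (400,181), (324,117).
- **Liner corners:** (104,262), (150,257), (161,384), (116,389).
- **Dial:** centre about (605,302), mark (537,282), handle top (651,244).

```bash
cat > h.py <<'E'
import numpy as np, cv2
from rig import arm
def px(name,uv,z):
    c=arm.get_calibration(name);T=c["cam_to_world"]
    d=T[:3,:3]@np.linalg.solve(c["intrinsics"],[uv[0],uv[1],1.])
    return T[:3,3]+d*(z-T[2,3])/d[2]
def crop(uv,o,s,z,name="top"): return px(name,[(uv[0]+.5)/s-.5+o[0],(uv[1]+.5)/s-.5+o[1]],z)
def down(a):  # tool down, jaw (y) axis at world angle a (rad)
    y=np.array([np.cos(a),np.sin(a),0]);z=np.array([0,0,-1.]);return np.c_[np.cross(y,z),y,z]
def shot(name,f,box=None,s=1):
    im=arm.snapshot(name)[:,:,::-1]
    if box: im=im[box[1]:box[3],box[0]:box[2]]
    cv2.imwrite("pics/"+f,cv2.resize(im,None,fx=s,fy=s,interpolation=cv2.INTER_CUBIC))
E
python3 - <<'E'
from h import *
o=(175,115)
for n,P,z in(("brk",[(349,90),(424,154),(400,181),(324,117)],.005),("liner",[(150,257),(161,384),(116,389),(104,262)],.006),("big",[(292,352),(441,343),(443,400),(296,409)],.005),("small",[(468,111),(546,117),(543,147),(466,140)],.005)):
    Q=np.array([crop(p,o,4,z) for p in P]); e=Q[1]-Q[0]+Q[2]-Q[3]
    print(n,Q.mean(0),np.degrees(np.arctan2(e[1],e[0])),np.linalg.norm(e)/2,np.linalg.norm(Q[1]-Q[2]))
Q=[crop(p,o,4,.069) for p in((605,219),(605,385),(520,302),(691,302))];print("dial",np.mean(Q,0),np.ptp(Q,0))
c=np.mean(Q,0);m=crop((537,282),o,4,.069)-c;k=crop((651,243),o,4,.148)-c
print("mark",m,np.degrees(np.arctan2(m[1],m[0])),"crank",k,np.hypot(*k[:2]),np.degrees(np.arctan2(k[1],k[0])))
print("lugtop",crop((374,126),o,4,.052)); print(arm.current_tool_rot())
E
```

```text
brk [ 0.65750647 -0.01338774  0.005     ] -129.42822958772018 0.09905678887488555 0.0361376978799039
liner [0.46406348 0.217168   0.006     ] -172.09898574336015 0.12551163585753466 0.043954623977663344
big [ 0.41867195 -0.01379447  0.005     ] -84.86367990261336 0.14381352754684382 0.055393553082988684
small [ 0.66766998 -0.1434347   0.005     ] -93.41718764504965 0.07683189541303344 0.030577908437590052
dial [ 0.48924902 -0.23274378  0.069     ] [0.15600849 0.15889399 0.        ]
mark [0.01677094 0.06365962 0.        ] 75.24094618426405 crank [ 0.04302271 -0.02767551  0.079     ] 0.05115552252000427 -32.752234433525096
lugtop [ 0.65544229 -0.01291212  0.052     ]
[[ 9.66449440e-01  2.56856862e-01 -1.81362306e-04]
 [ 2.56856906e-01 -9.66448854e-01  1.06870255e-03]
 [ 9.92261901e-05 -1.07943114e-03 -9.99999412e-01]]
```

```bash
python3 - <<'E'
from h import *
R=down(np.radians(-39.4)); p=np.array([.6567,-.0132,0])
arm.move_to(p+[0,0,.2],R); arm.grip(.05)
arm.move_l(p+[0,0,.11],R,feed=.25)
shot("scene","s1.png",(180,140,330,260),4)
arm.move_l(p+[0,0,.039],R,feed=.12)
w=arm.grip(0.0);print(w,arm.current_width(),arm.current_force(),arm.current_t())
arm.move_l(p+[0,0,.15],R,feed=.2);print(arm.current_width(),arm.current_force(),arm.current_ee_pos(),arm.current_t())
shot("scene","s2.png",(150,60,350,210),4)
E
```

```text
False 0.010374519941004355 [-0.2281251  -0.22225614  2.05078498] 5.5917
0.00973661335686402 [-0.10143891 -0.12895019 -2.11682485] [ 0.65599212 -0.01310607  0.14891602] 6.3
```

View pics/s2.png

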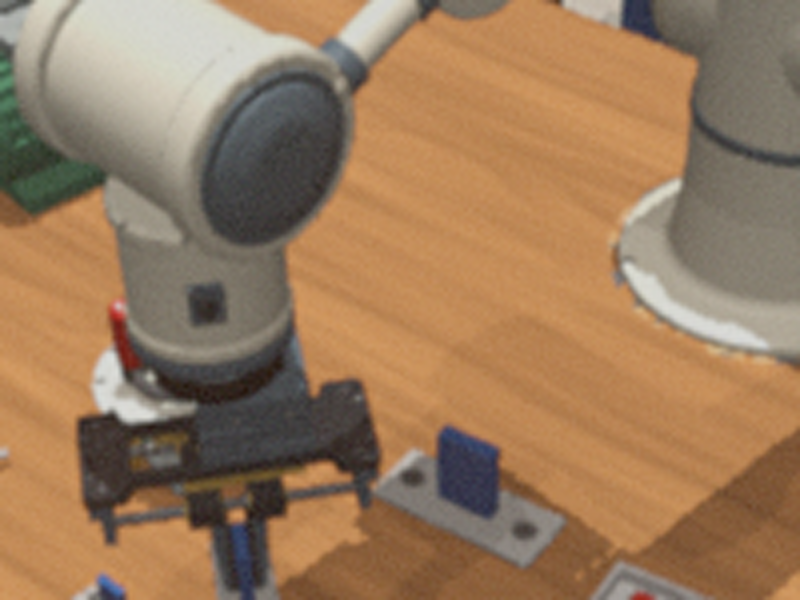

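The picture shows the lug at (240,560) held between the fingers with the foot hanging below, and the wrist force changed by about 4 N on lifting. Next I place it.

```bash
python3 - <<'E'
from h import *
R=down(np.radians(-82.1)); p=np.array([.464,.217,0])
arm.move_to(p+[0,0,.15],R)
arm.move_l(p+[0,0,.075],R,feed=.2)
shot("top","t1.png",(165,135,245,215),7)
z=.056
while z>.036:
    arm.move_l(p+[0,0,z],R,feed=.06); f=arm.current_force(); 
    print(round(z,4),f.round(2) if hasattr(f,'round') else f,arm.current_ee_pos())
    if z<.055 and f[2]>4: break
    z-=.005 if z>.048 else .0015
print(arm.current_t())
E
```

```text
0.056 [-0.86  0.13 -2.2 ] [0.46380789 0.2169681  0.05577379]
0.051 [ 0.65  0.47 -1.33] [0.46388766 0.21697409 0.05082977]
0.046 [ 1.25 -0.52 -1.56] [0.46380225 0.2169461  0.04572519]
0.0445 [-1.   -0.22  4.53] [0.46415193 0.21703567 0.04477964]
9.2917
```

View pics/t1.png

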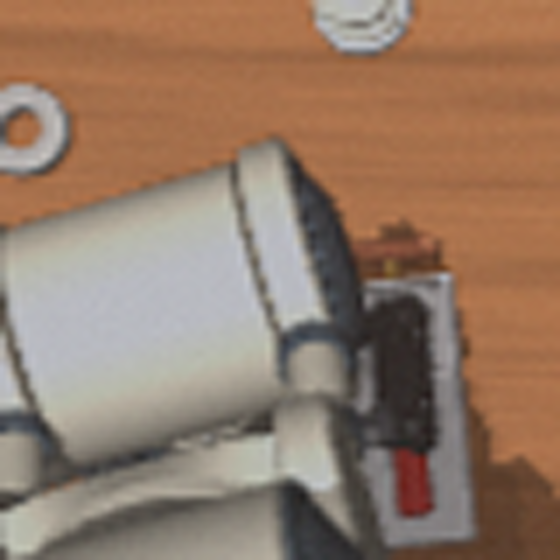

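The arm hides the tray in this view, but contact came at TCP z 0.0446, where 0.045 was expected on the liner. I'll release and look.

```bash
python3 - <<'E'
from h import *
arm.grip(.03); p=np.array(arm.current_ee_pos())
arm.move_l(p+[0,0,.13],feed=.25)
R=down(np.radians(-82.1))
arm.move_to([.42,-.02,.24],down(np.radians(-75)))
shot("top","t2.png",(165,135,245,215),7); shot("top","valve1.png",(290,150,365,225),1);print(arm.current_t())
a=cv2.imread("pics/t2.png");
shot("scene","v2.png",(165,125,235,195),8)
b=cv2.imread("pics/v2.png")[:,:240*2]
cv2.imwrite("pics/t2v.png",cv2.resize(np.hstack([a[:560],b[:560]]),(800,int(560*800/(560+b.shape[1])))))
E
```

```text
11.55
```

View pics/t2v.png

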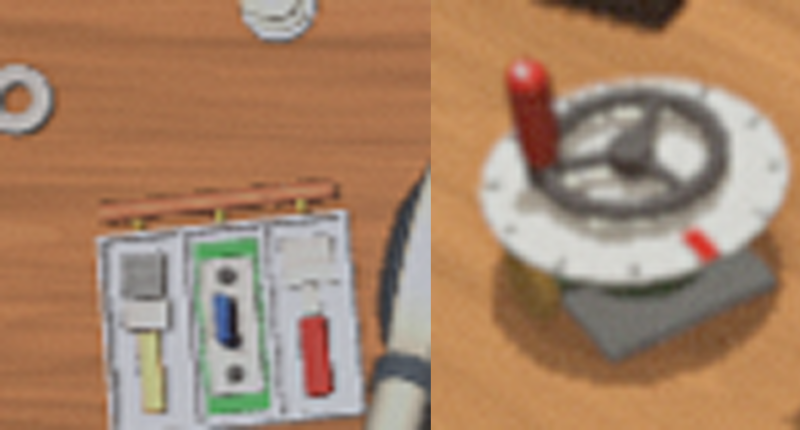

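The left part shows the bracket flat, centred on the green liner, with brush and spatula in place. The right part shows the handle top at about (525,70), its foot at (542,163), the dial centre at (634,181) and the mark at (701,244).

```bash
python3 - <<'E'
from h import *
f=lambda x,y,z:px("scene",((x-430.8)/6.154+164.56,y/6.154+124.56),z)
c=f(634,181,.069)
print("dial",c)
for n,q in(("top",f(525,70,.148)),("foot",f(542,163,.095)),("mark",f(701,244,.069))):
    d=q-c;print(n,q,np.hypot(*d[:2]),np.degrees(np.arctan2(d[1],d[0])))
o=(175,115)
for uv,z in(((651,241),.148),((642,261),.095)):print(crop(uv,o,4,z))
C=np.array([.489,-.233])
for a in range(-40,360,40):
  for jo in(-90,-75,-45,0): 
    t=np.radians(a);q=arm.solve_ik([*(C+.045*np.array([np.cos(t),np.sin(t)])),.128],down(np.radians(jo)))
    if a in(-40,160): print(a,jo,None if q is None else np.round(q))
E
```

```text
dial [ 0.49566595 -0.22882085  0.069     ]
top [ 0.52971184 -0.25759205  0.148     ] 0.044574703405011934 -40.200188830842464
foot [ 0.53415539 -0.25108592  0.095     ] 0.04446538460842817 -30.048187256816668
mark [ 0.50867341 -0.16910655  0.069     ] 0.06111457539140323 77.71132626077089
[ 0.53406519 -0.26041505  0.148     ]
[ 0.52442017 -0.26210205  0.095     ]
-40 -90 [-32.  32.  89.  -0.  59.  58.]
-40 -75 [-32.  32.  89.  -0.  59.  43.]
-40 -45 [-32.  32.  89.  -0.  59.  13.]
-40 0 [-32.  32.  89.  -0.  59. -32.]
160 -90 [-33.  26. 102.  -0.  52.  57.]
160 -75 [-33.  26. 102.  -0.  52.  42.]
160 -45 [-33.  26. 102.  -0.  52.  12.]
160 0 [-33.  26. 102.  -0.  52. -33.]
```

```bash
cat > crank.py <<'E'
from h import *
Z=.121; R=down(np.radians(-75))
def turn(C,r,a0,a1,step,feed=.12,k=1e-4,stop=None,verbose=2):
    """carry the handle from angle a0 to a1 (deg), shifting the centre C with the radial force"""
    n=int(np.ceil(abs(a1-a0)/step)); s=np.sign(a1-a0); a=a0
    for i,a in enumerate(np.linspace(a0,a1,n+1)[1:]):
        t=np.radians(a);u=np.array([np.cos(t),np.sin(t)]);v=s*np.array([-u[1],u[0]])
        arm.move_l([*(C+r*u),Z],R,feed=feed)
        f=np.array(arm.current_force())[:2];fr,ft=f@u,f@v
        p=np.array(arm.current_ee_pos())[:2]-C
        if i%verbose==0: print(round(a,1),"fr %.1f ft %.1f"%(fr,ft),"ang %.1f r %.4f"%(np.degrees(np.arctan2(p[1],p[0])),np.hypot(*p)),C.round(4),"t %.2f"%arm.current_t())
        if np.hypot(fr,ft)>45 or (stop and ft<-stop): print("stopped",a,fr,ft);break
        C=C+np.clip(k*fr,-.001,.001)*u
    return C,a
E
python3 - <<'E'
from crank import *
h=np.array([.531,-.257])
arm.grip(.065); arm.move_to([*h,.21],R); arm.move_l([*h,Z],R,feed=.2)
print(arm.current_force()); arm.grip(0.0)
print(arm.current_width(),arm.current_force(),arm.current_torque(),arm.current_ee_pos(),arm.current_t())
C,a=turn(np.array([.492,-.231]),.0455,-33,-93,10,feed=.08,verbose=1)
shot("scene","v3.png",(150,90,250,170),6)
E
```

```text
[ 0.17455797 -0.08609733 -0.00478476]
0.022309573129386293 [ 1.08660986 -2.66789131  1.1288108 ] [-0.43082002 -0.2272861  -0.00204202] [ 0.53131001 -0.25729912  0.12116218] 14.6417
-43.0 fr 11.2 ft 1.9 ang -43.4 r 0.0473 [ 0.492 -0.231] t 14.89
-53.0 fr 7.2 ft 3.2 ang -53.4 r 0.0466 [ 0.4927 -0.2317] t 15.14
-63.0 fr 5.7 ft 1.6 ang -63.4 r 0.0461 [ 0.4932 -0.2323] t 15.39
-73.0 fr 4.1 ft 2.7 ang -73.3 r 0.0456 [ 0.4934 -0.2328] t 15.64
-83.0 fr 2.0 ft 2.2 ang -83.6 r 0.0453 [ 0.4935 -0.2332] t 15.89
-93.0 fr 0.7 ft 1.9 ang -93.8 r 0.0452 [ 0.4936 -0.2334] t 16.14
```

View pics/v3.png

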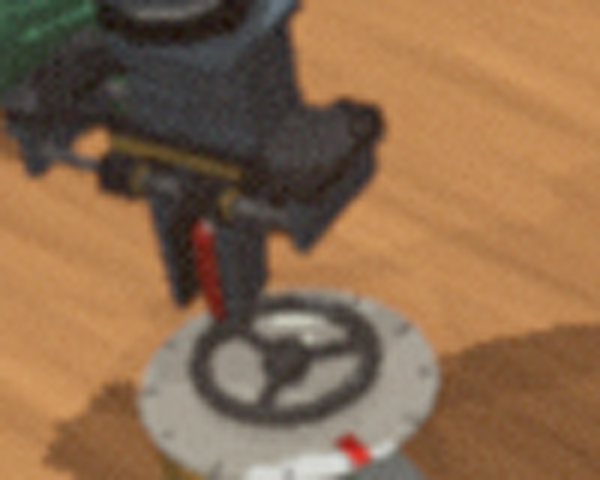

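The handle at (210,270) is held between the fingers and the wheel follows, with the radial force settling. I'll carry on to the stop.

```bash
python3 - <<'E'
from crank import *
C,a=turn(np.array([.4936,-.2334]),.045,-93,-320,10,feed=.09,stop=10,verbose=2)
arm.sleep(.3);p=np.array(arm.current_ee_pos())[:2]-C
print(C,a,arm.current_force(),np.degrees(np.arctan2(p[1],p[0])),np.hypot(*p),arm.current_width(),arm.current_t())
shot("scene","v4.png",(150,90,250,170),6)
E
```

```text
-102.9 fr 4.2 ft 2.3 ang -103.7 r 0.0451 [ 0.4936 -0.2334] t 16.44
-122.6 fr 0.1 ft 3.1 ang -123.9 r 0.0448 [ 0.4935 -0.2339] t 16.94
-142.3 fr -0.3 ft 2.3 ang -143.7 r 0.0449 [ 0.4934 -0.234 ] t 17.44
-162.1 fr -1.1 ft 1.5 ang -163.2 r 0.0451 [ 0.4934 -0.234 ] t 17.94
-181.8 fr -0.2 ft 2.0 ang 177.2 r 0.0453 [ 0.4934 -0.234 ] t 18.44
-201.6 fr -0.8 ft 2.6 ang 157.6 r 0.0454 [ 0.4935 -0.234 ] t 18.94
-221.3 fr 0.7 ft 2.4 ang 138.1 r 0.0454 [ 0.4934 -0.2339] t 19.44
-241.0 fr 0.8 ft 1.6 ang 118.5 r 0.0453 [ 0.4934 -0.2339] t 19.94
-260.8 fr -0.2 ft 2.8 ang 98.9 r 0.0451 [ 0.4933 -0.2336] t 20.44
-280.5 fr 1.2 ft 2.1 ang 79.3 r 0.0450 [ 0.4933 -0.2336] t 20.94
stopped -290.3913043478261 6.565371165144716 -10.244007196768866
[ 0.49330653 -0.2334896 ] -290.3913043478261 [-8.283765    8.7012983  17.14099916] 72.61303940016383 0.04571663180093567 0.02224362363059943 21.4917
```

View pics/v4.png

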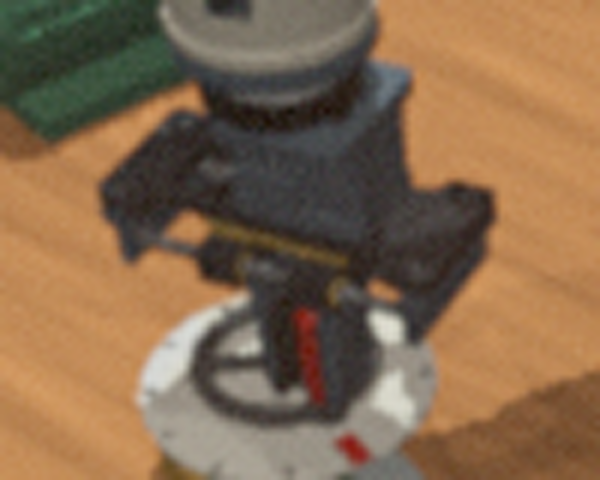

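The handle at (310,355) stands by the red mark (352,448) with the tangential force reversed, so it is at the stop. I'll press a little further to confirm, then back off 720°.

```bash
python3 - <<'E'
from crank import *
C=np.array([.4933,-.2336])
_,a=turn(C,.045,-290.4,-293,5,feed=.05,stop=25,verbose=1,k=0); arm.sleep(.3);p=np.array(arm.current_ee_pos())[:2]-C
print("at stop",np.degrees(np.arctan2(p[1],p[0])))
C,a=turn(C,.045,-293,-286+720,13,feed=.1,verbose=5,stop=20)
arm.sleep(.5);p=np.array(arm.current_ee_pos())[:2]-C
print(C,a,arm.current_force(),np.degrees(np.arctan2(p[1],p[0])),np.hypot(*p),arm.current_width(),np.abs(arm.current_dq()).max(),arm.current_t())
shot("scene","v5.png",(150,90,250,170),6);shot("scene","s5.png")
shot("top","t5.png",(155,110,365,230),3.5)
E
```

```text
-293.0 fr 5.2 ft -18.9 ang 72.2 r 0.0458 [ 0.4933 -0.2336] t 21.79
at stop 72.24083358361287
-280.0 fr 4.7 ft 3.1 ang 81.9 r 0.0456 [ 0.4933 -0.2336] t 22.34
-215.1 fr -2.7 ft 2.5 ang 144.9 r 0.0448 [ 0.4938 -0.2342] t 23.59
-150.2 fr -2.8 ft 0.7 ang -150.6 r 0.0446 [ 0.4952 -0.2344] t 24.84
-85.3 fr -0.2 ft 1.9 ang -85.1 r 0.0441 [ 0.4956 -0.2339] t 26.09
-20.4 fr 0.0 ft 2.4 ang -18.8 r 0.0441 [ 0.4956 -0.2339] t 27.34
44.5 fr 0.1 ft 2.2 ang 47.0 r 0.0451 [ 0.4957 -0.2339] t 28.59
109.4 fr 0.7 ft 1.2 ang 110.7 r 0.0460 [ 0.4957 -0.2338] t 29.84
174.4 fr 1.3 ft 2.4 ang 174.2 r 0.0458 [ 0.4956 -0.2338] t 31.09
239.3 fr 0.7 ft 2.3 ang -121.1 r 0.0447 [ 0.4954 -0.2338] t 32.34
304.2 fr 0.7 ft 1.9 ang -55.2 r 0.0440 [ 0.4955 -0.2339] t 33.59
369.1 fr 0.0 ft 2.4 ang 11.0 r 0.0444 [ 0.4957 -0.234 ] t 34.84
434.0 fr 0.6 ft 2.3 ang 76.1 r 0.0455 [ 0.4959 -0.2338] t 36.09
[ 0.49587764 -0.2337795 ] 434.0 [-1.97448707  1.02913319 10.06991668] 75.72094490785153 0.04543267961933917 0.022098856480175223 0.0656142758856947 36.5917
```

View pics/v5.png

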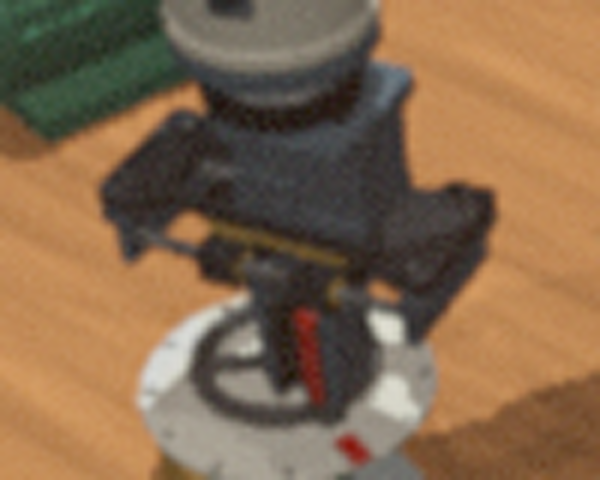

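View pics/t5.png

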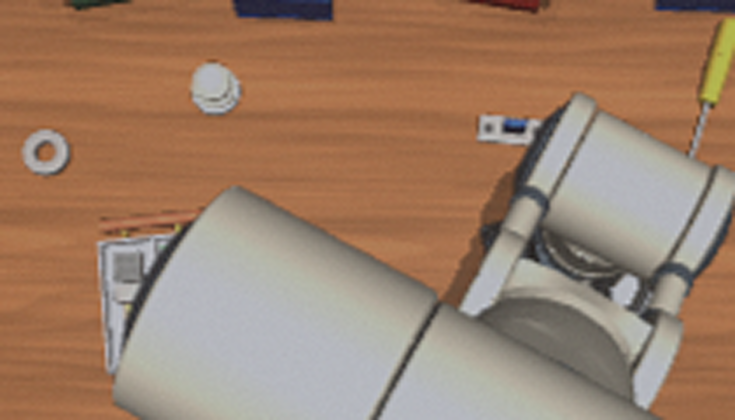

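The final picture matches the one at the stop: handle and spokes are in the same place, and the TCP is within 0.5 mm of where it was. Handing in.

```bash
python3 - <<'E'
from rig import arm
arm.sleep(.3);print(arm.current_width(),arm.current_force(),arm.current_t());arm.sign_off()
E
```

```text
0.02201360526013971 [-1.900702    0.2829332  10.40992128] 37.0417
the job is handed in; nothing more can be done
```

The bracket is in the green-lined compartment and the valve is backed off two turns from its stop. I handed the job in at about 37 s, still gripping the red handle; no verdict was reported.

- **Bracket:** I took the middle-sized one, measured at about 99 mm long, by its lug and laid it on the green liner. After release it looked flat and centred, with the brush and spatula in place.
- **Valve:** I turned the handle clockwise until it met the stop. Pushing harder there raised the resistance to about 19 N, with almost no further movement. I then turned it back 720° counter-clockwise, and the TCP ended within 0.5 mm of where it was at the stop.
- **Last checks:** The fingers were closed to 22 mm on the 23 mm handle and the arm was still. The sideways force was about 2 N.

- **Angle disagreement:** At the stop, the TCP stood at about 72° round the wheel, while the red mark measured about 77–79°. I put this down to camera error and the handle shifting in the pads; pressing against the stop is what I relied on.
- **Steady vertical force:** At the end the wrist still read about 10 N vertically.
- **Not seen at the end:** The arm hid most of the tray in the last top picture, so I last saw the bracket just after letting go of it. The valve angle comes from the arm's motion, not a direct reading.

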